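# Dial the test program into the board tester

## Task

Set the three thumbwheels on the board tester to program 6-2-8 (left, middle, right, as read from the robot's side), each wheel clicked fully home on its digit, and only then press the load key fully down and let it go. Work with a light touch: never bear on the tester with more than 20 N, and leave the tools, boards and solder lying around it where they are.

Things in the scene. Friction and masses are not known exactly. Their poses are not given: they have to be found in the camera images.
- tester: board tester: grey case 210 (x) x 250 (y) mm, level panel 80 mm above the bench, fixed. Origin: centre of its underside; x away from the robot, y left, z up. Front half of the panel: three black thumbwheels, to their right the load key. Back half, centred at x +45, y +18 mm: a black nest 86 x 116 mm, 12 mm high, holding a green board, with two steel posts reaching 32 mm above the panel.
- slot_left (a point): point on the panel, at panel height, straight below the crown of the left wheel; axes as the tester's. All wheels are alike: black, 48 mm diameter, 18 mm wide, knurled rims, white digits 9 mm high that read upright from the robot; axles along the tester's y, 30 mm apart, 12 mm free between wheels. The crown stands 9.5 to 14.5 mm above the panel, differently for each wheel and each time: find it by feel.
- slot_middle (a point): the same point of the middle wheel. The rims are rigid, without teeth to hook: a wheel is turned by bearing down on its crown with a fingertip and drawing the fingertip along the tester's x. 15.1 mm of rim is one digit. Under about 4 to 5 N of downward force the fingertip slips (friction varies); over 20 N is too much for the switch.
- slot_right (a point): the same point of the right wheel. A sprung detent holds each wheel at each digit: about 3 N along the rim carries it out of a digit, and past half way it drops into the next one once the finger is lifted; it turns back if lifted before half way.
- wheel_left (a joint): left digit wheel as seen from the robot. Value (rad) = 0.6283 x the digit that is uppermost, in line with the white ticks on the bezel: 0 at digit 0, 5.655 at 9, with stops just beyond both (it does not go round from 9 to 0). It grows as the crown is rolled along +x of the tester (away from the robot). Starts somewhere in digits 4 to 5.
- wheel_middle (a joint): middle digit wheel as seen from the robot. Value (rad) = 0.6283 x the digit that is uppermost, in line with the white ticks on the bezel: 0 at digit 0, 5.655 at 9, with stops just beyond both (it does not go round from 9 to 0). It grows as the crown is rolled along +x of the tester (away from the robot). Starts somewhere in digits 3 to 5.
- wheel_right (a joint): right digit wheel as seen from the robot. Value (rad) = 0.6283 x the digit that is uppermost, in line with the white ticks on the bezel: 0 at digit 0, 5.655 at 9, with stops just beyond both (it does not go round from 9 to 0). It grows as the crown is rolled along +x of the tester (away from the robot). Starts somewhere in digits 6 to 7.
- load_key (a joint): load key: round ivory push button 22 mm diameter in a black collar of 38 mm diameter, 12 mm high, on the panel to the right of the wheels (70 mm from the right wheel's centre). Joint value is how far it is pressed: 0 out, 0.005 m fully down. Its spring takes about 2 N to start and 6 N fully down; it comes back by itself.
- load_key_top (a point): centre of the load key's top face when out, 21 mm above the panel; moves with the key
- pliers: long-nose pliers, yellow grips, 170 mm long, lying on the bench to the left of the tester; leave alone. Origin near the pivot, on the bench
- side_cutters: side cutters, dark grips, 145 mm long, lying beyond the tester; leave alone. Origin near the pivot, on the bench
- screwdriver: screwdriver 170 mm long, red handle, lying on the bench between robot and tester; leave alone. Origin under its axis, on the bench
- solder_sucker: blue solder sucker 200 mm long, 22 mm thick, lying on the bench to the right of the tester; leave alone. Origin at mid barrel, on the bench
- solder_reel: reel of solder, 54 mm diameter, 48 mm high, standing left of the tester; leave alone. Origin under its centre
- practice_board: green circuit board 62 x 46 mm lying left of the tester; leave alone. Origin under its centre
- finished_board: green circuit board 55 x 40 mm, up to 14 mm high with its parts, lying loose on the tester's panel to the right of the nest; leave alone. Origin under its centre

How it is judged:
On the way, in this order (a step that is already met when the one before it is completed fails the run):
1. the thumbwheels read 6-2-8, left to right, each clicked home (value of joint wheel_left between 3.6699 and 3.8699 rad and value of joint wheel_middle between 1.1566 and 1.3566 rad and value of joint wheel_right between 4.9265 and 5.1265 rad), for 0.2 s.
2. the load key is pressed fully down (at least 4.2 mm of its 5 mm) (value of joint load_key above 0.0042 m), for 0.05 s.
At the end, for the whole second after the job is handed in: The wheels rest at 6-2-8 (each within 0.1 rad of its digit: left 3.770, middle 1.257, right 5.027 rad), the load key is out again (under 1 mm), and no bystander has moved more than 12 mm (all of step 1 and value of joint load_key below 0.001 m and velocity of joint wheel_left between -0.1 and 0.1 rad/s and velocity of joint wheel_middle between -0.1 and 0.1 rad/s and velocity of joint wheel_right between -0.1 and 0.1 rad/s); the robot touches nothing.
It fails at once if more than 20 N on the tester, its wheels or its key (contact force between tester and the fingers above 20 N or contact force between tester and the arm above 20 N).
It fails at once if the load key is pressed (over 3 mm) while the wheels do not read 6-2-8 (each within 0.2 rad) (value of joint load_key above 0.003 m and not (value of joint wheel_left between 3.5699 and 3.9699 rad and value of joint wheel_middle between 1.0566 and 1.4566 rad and value of joint wheel_right between 4.8265 and 5.2265 rad)).
It fails at once if a tool, board or the solder reel is moved more than 12 mm (distance of any of pliers, side_cutters, screwdriver, solder_sucker, solder_reel, practice_board, finished_board from where it was at the start of the episode above 0.012 m).
It also fails if it takes over 70 s, if anything falls off the work surface, if the arm or the gripper's body presses on something with over 40 N, if the wrist force passes 120 N, or if a joint passes its speed limit or range.

## Robot

A 7-joint arm with a two-finger parallel gripper is mounted at the origin on the work surface. World frame = base frame: x ahead of the robot, y to its left, z up, the work surface at z = 0. Lengths are in m, angles in rad, forces in N, time in s.
With the tool pointing down it reaches from about 0.425 to 0.925 m from the base axis. Payload 6.8 kg.
Tool frame: the origin (TCP) lies at the centre of the arm's flange, where the gripper is bolted on; the fingertips stand 182 mm ahead of it and the grasp point (between the pads) lies 163 mm ahead of it (tcp_to_tips is the distance from the TCP to the fingertips, in m); y points along the fingers, x is the direction in which the jaws open and shut, and the axes are right-handed (so a half turn about y gives the same grasp; the last joint's range is limited). The gripper opens to 88 mm and grips with 3 to 60 N. Pads are 20 mm wide; open, the fingers measure 115 mm over their backs; the gripper's body (75 mm by 178 mm) begins 61 mm behind the grasp point.
Start: joints at [-1.4, 0.477, 0.022, 1.555, -0.011, 1.109, -0.083], TCP at [0.186, 0.649, 0.405] pointing down, gripper open.
Joint ranges: [-2.96, 2.96], [-0.34, 2.1], [-1.41, 1.46], [0.24, 2.44], [-1.37, 4.51], [0.17, 1.92], [-2.96, 2.96]. Speed limits (rad/s): [2.39, 2.39, 3.14, 3.14, 3.14, 3.14, 3.14].

## Interface

Orientations are given as a unit quaternion [x, y, z, w].
In Python, from workcell import sense, camera, close_job, tcp_to_tips gives the robot as it stands. The module is installed in compiled form; this text tells all that it offers.
- The arm moves only by the shell command python3 -m jog 'ROWS' [FORCE]. ROWS is a JSON object of lists of equal length, an entry for each row: "twist": the turn, a rotation vector about the tool's x, y, z in rad, a list of three; "slide": the shift along the tool's x, y, z in cm, a list of three; "hand": the closure in counts, from 0 (fully open) to 255 (shut). In form: {"twist": [[wx, wy, wz], ...], "slide": [[dx, dy, dz], ...], "hand": [hand, ...]}. A call has 1 to 12 rows; each row is the pose to reach, as a shift and turn from the pose commanded when the call began, along the tool's axes at that moment; what a row does not reach only later rows make up. A row lasts 1/8 s, in which the tool goes at most 62.5 mm and 10.7 degrees, less where a joint would pass 70% of its speed; a pose out of reach is approached as far as the arm can. A call with a gripper value outside its range is refused whole. The fingers move at their own pace and stop on an object; FORCE is the grip in N (left out, the last holds). Time passes only in rows, so rows that repeat a pose let the fingers close. It gives the time, the measured TCP pose, the force and the opening at its end, in the units of the state.
- sense(): the state, without advancing time (a new reading comes with each control period).
- camera(name): name is "scene" or "top" or "wrist"; returns a dict with "image" (400x640x3 uint8, red, green, blue), "camera_matrix" (3x3 intrinsics, pixels), "dist" ([k1, k2, p1, p2, k3] as OpenCV has them; the pictures are not rectified), "origin" and "attitude" of the camera in the world. Camera axes: x right, y down, z forward; pixel columns grow to the right and rows downward; lengths in m; the calibration is good to about 2 mm. A picture is of the moment at which its call begins. There is no depth.
- close_job(): hands the job in, once; it reports no verdict.
The state is a dict: "time_s": time; "joints": joint angles; "dq": joint speeds; "effort": joint torques, N m; "position": TCP position; "tool_rot": TCP orientation; "force": force on the tool from outside, world axes, zero at the start; "wrist_torque": the same for the moment, N m; "finger_gap": finger opening in m.
Only numpy, scipy, OpenCV 4.12 (cv2) and the standard library are available. Lean on these libraries where they do the work, as an engineer would, in place of code of your own. Each camera call takes 0.05 s, during which the arm holds its last target. There are 200 camera calls.

## Working session

There is one attempt and no reset: what is moved stays moved. The work goes in short steps, Python scripts to look and compute and a shell command to move; the robot and the scene stay as the last step left them, time stands still between calls to the robot, and variables do not carry over. Pictures are saved under pics/ and viewed, about 8 in all and at most 12, crops included, and the job is handed in when it is done.

```bash
mkdir -p pics; cat > h.py <<'E'
import numpy as np, cv2
from workcell import sense, camera, close_job, tcp_to_tips
from scipy.spatial.transform import Rotation as R
def att(c):
    a=np.array(c["attitude"],float)
    return a if a.shape==(3,3) else R.from_quat(a).as_matrix()
def ray(c,px,z):
    p=cv2.undistortPoints(np.array(px,float).reshape(-1,1,2),np.array(c["camera_matrix"]),np.array(c["dist"])).reshape(-1,2)
    d=np.c_[p,np.ones(len(p))]@att(c).T; o=np.array(c["origin"])
    return o+d*((z-o[2])/d[:,2])[:,None]
def proj(c,P):
    A=att(c).T; r,_=cv2.Rodrigues(A); t=-A@np.array(c["origin"])
    return cv2.projectPoints(np.array(P,float).reshape(-1,1,3),r,t,np.array(c["camera_matrix"]),np.array(c["dist"]))[0].reshape(-1,2)
def save(n,im): cv2.imwrite("pics/"+n+".png",im[:,:,::-1])
E
python3 - <<'E'
from h import *
print(sense(),tcp_to_tips)
ims=[]
for n in("top","scene"):
    c=camera(n); save(n,c["image"]); print(n,c["origin"],c["attitude"],c["camera_matrix"])
E
```

```text
{'time_s': 0.0, 'joints': array([-1.40008407,  0.4777814 ,  0.02237887,  1.55643916, -0.01150081,
        1.10926044, -0.08308275]), 'dq': array([-5.71445719e-04, -7.43584996e-04, -1.24950078e-03,  6.73407081e-04,
       -9.46732395e-04, -3.71440608e-05,  9.91194267e-04]), 'effort': array([-3.26122499e-04, -5.82853425e+01,  1.53475989e+00, -2.72609174e+01,
       -5.42865763e-02,  1.70567818e-02,  1.41972700e-04]), 'position': array([0.18570722, 0.6486733 , 0.40369992]), 'tool_rot': array([ 0.56504053,  0.425209  , -0.42613651, -0.56421112]), 'force': array([0.47957245, 0.25749729, 0.45661969]), 'wrist_torque': array([ 0.01020906, -0.00114135, -0.00085573]), 'finger_gap': 0.0875405771280688} 0.182
top [0.43059421 0.1025776  0.96701642] [-0.69846545  0.70750415 -0.07545969  0.07674457] [[425.5304938    0.         317.61106043]
 [  0.         425.5304938  198.67231917]
 [  0.           0.           1.        ]]
scene [ 1.11253892 -0.26027673  0.9288175 ] [ 0.84421515  0.42919312 -0.14115285 -0.28839195] [[502.99769467   0.         313.25088127]
 [  0.         502.99769467 202.56456114]
 [  0.           0.           1.        ]]
```

View pics/top.png

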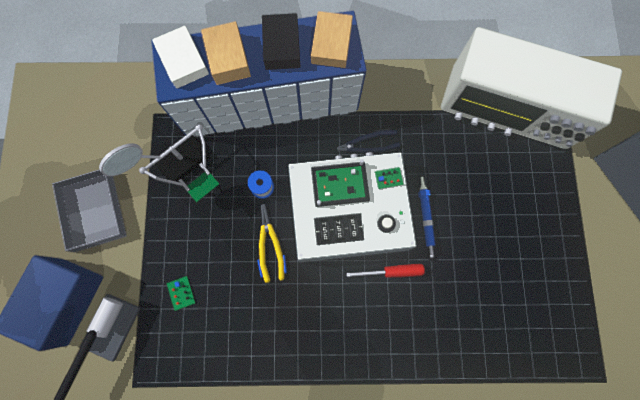

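The top view shows the tester at about (290–414, 153–259) px, slightly rotated. The wheels are near (338,230) and the key near (388,223), with the screwdriver at the near edge. Next I'll measure the panel.

```bash
python3 - <<'E'
from h import *
c=camera("top"); im=c["image"]
hsv=cv2.cvtColor(im,cv2.COLOR_RGB2HSV)
m=((hsv[...,1]<40)&(hsv[...,2]>150)).astype(np.uint8); m[:145]=0;m[265:]=0;m[:,:280]=0;m[:,418:]=0
cs,_=cv2.findContours(m,cv2.RETR_EXTERNAL,cv2.CHAIN_APPROX_NONE)
k=max(cs,key=cv2.contourArea)
P=ray(c,k.reshape(-1,2)+0.0,0.08)[:,:2]
r=cv2.minAreaRect((P*1000).astype(np.float32)); print(r); print(cv2.boxPoints(r))
# key: ivory
cc=im[140:270,275:430]; cc=cv2.resize(cc,None,fx=5,fy=5,interpolation=cv2.INTER_CUBIC); save("crop",cc)
E
```

```text
((615.485595703125, 33.623016357421875), (214.1820831298828, 247.70034790039062), 5.53634786605835)
[[496.94537  146.5636  ]
 [520.84283  -99.98126 ]
 [734.0258   -79.317566]
 [710.12836  167.2273  ]]
```

View pics/crop.png

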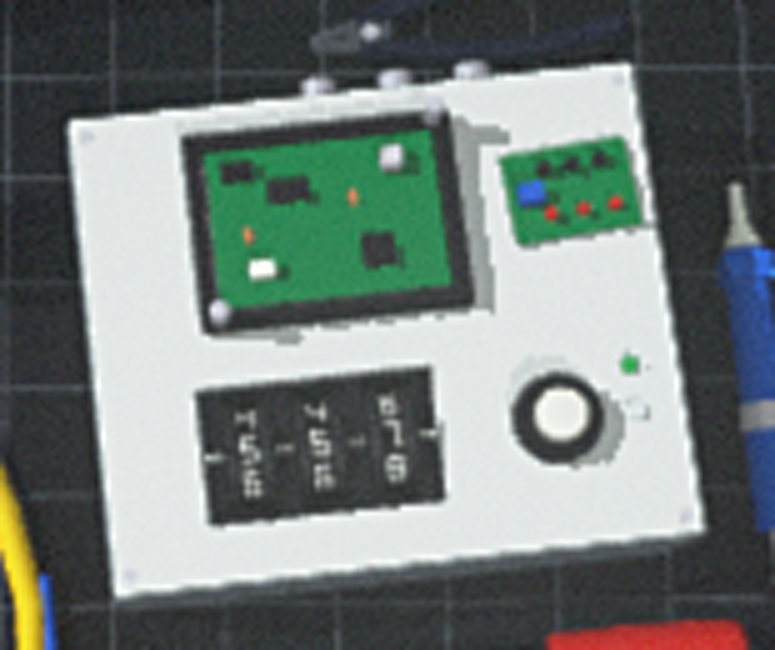

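The panel fits to 214×248 mm (expected 210×250), yaw about 5.5°. The wheels read 5-5-7: ticks run along the line (215,458)–(430,433) in the crop, with the 5, 5 and 7 sitting on it. So the moves are left +1, middle −3, right +1. Next I'll work out the points and the rows, and check obstacles in the scene view.

```bash
cat >> h.py <<'E'
def rows(target,yaw,flip=0):
    """slide(cm)/twist from current pose to tip target with tool x along tester x"""
    s=sense(); R0=R.from_quat(s["tool_rot"]).as_matrix()
    ex=np.array([np.cos(yaw),np.sin(yaw),0])*(1-2*flip); ez=np.array([0,0,-1.]); Rt=np.c_[ex,np.cross(ez,ex),ez]
    p=np.array(target)+[0,0,tcp_to_tips]
    return R0.T@(p-s["position"])*100, R.from_matrix(R0.T@Rt).as_rotvec()
E
python3 - <<'E'
from h import *
c=camera("top"); im=c["image"]
q=np.array([[195,392],[432,367],[445,500],[210,524]])/5+[275,140]
print("bezel",ray(c,q,0.08)[:,:2]*1000)
b=ray(c,q,0.08).mean(0)
print("key",ray(c,np.array([[560,414]])/5+[275,140],0.101)*1000)
for y in(5.5,6.5):
    a=np.radians(y);ex=np.array([np.cos(a),np.sin(a)]);ey=np.array([-ex[1],ex[0]])
    o=np.array([.6135,.0336]);print(y,"bezel in tester",(b[:2]-o)@ex,(b[:2]-o)@ey)
print(b)
print(R.from_quat(sense()["tool_rot"]).as_matrix().round(3))
for f in(0,1): print(rows([b[0],b[1],.18],np.radians(5.5),f))
E
```

```text
bezel [[582.36527561 111.13019102]
 [591.78695051  10.68412707]
 [535.30970175   7.21902091]
 [526.53519353 105.47355021]]
key [[567.66401223 -39.04433718 101.        ]]
5.5 bezel in tester -0.05185110411315744 0.030135166727469524
6.5 bezel in tester -0.05131727576107144 0.031035503538818697
[0.55899928 0.05862672 0.08      ]
[[ 0.275 -0.    -0.961]
 [ 0.961 -0.001  0.275]
 [-0.001 -1.    -0.   ]]
(array([-46.46403901,   4.25787833, -52.13005664]), array([-1.36290858,  0.92945022,  0.92812145]))
(array([-46.46403901,   4.25787833, -52.13005664]), array([-1.00885354, -1.47934243, -1.48038304]))
```

View pics/scene.png

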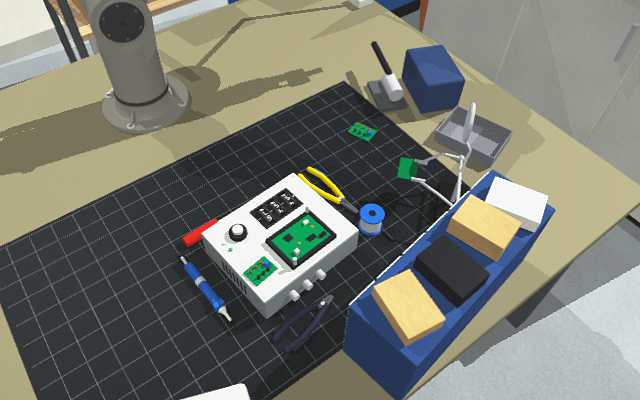

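The scene view shows a clear path: only low items lie between the arm and the tester. The measured rotation also shows that the tool **y** axis is the pointing direction (down), as the text says ("y along the fingers"), so I'll correct the helper. The key is at (568,−39), against (568,−41) predicted from the bezel centre (559,58.6), so they agree.

```bash
cat >> h.py <<'E'
def rows(target,yaw=np.radians(5.4)):
    s=sense(); R0=R.from_quat(s["tool_rot"]).as_matrix()
    ex=np.array([np.cos(yaw),np.sin(yaw),0]); ey=np.array([0,0,-1.]); Rt=np.c_[ex,ey,np.cross(ex,ey)]
    p=np.array(target)+[0,0,tcp_to_tips]
    return (R0.T@(p-s["position"])*100).round(2), R.from_matrix(R0.T@Rt).as_rotvec().round(4)
E
python3 -c "
from h import *
print(rows([.559,.0586,.18]))"
```

```text
(array([-46.47,   4.26, -52.13]), array([ 6.0000e-04,  1.1978e+00, -9.0000e-04]))
```

```bash
python3 -m jog '{"twist":[[0,1.198,0],[0,1.198,0],[0,1.198,0],[0,1.198,0],[0,1.198,0],[0,1.198,0],[0,1.198,0],[0,1.198,0],[0,1.198,0],[0,1.198,0],[0,1.198,0],[0,1.198,0]],"slide":[[-46.5,4.3,-52.1],[-46.5,4.3,-52.1],[-46.5,4.3,-52.1],[-46.5,4.3,-52.1],[-46.5,4.3,-52.1],[-46.5,4.3,-52.1],[-46.5,4.3,-52.1],[-46.5,4.3,-52.1],[-46.5,4.3,-52.1],[-46.5,4.3,-52.1],[-46.5,4.3,-52.1],[-46.5,4.3,-52.1]],"hand":[255,255,255,255,255,255,255,255,255,255,255,255]}' 20
python3 - <<'E'
from h import *
s=sense(); print(s["position"],s["finger_gap"],s["force"]); print(rows([.559,.0586,.18]))
c=camera("wrist"); save("wrist",c["image"]); print(c["origin"],att(c).round(2).tolist())
E
```

```text
time_s: 1.7
position: [0.5599, 0.0539, 0.3616]
tool_rot: [0.707, 0.031, -0.03, -0.706]
force: [-0.4, 0.6, -0.2]
finger_gap: 0.0003
[0.55991771 0.05386404 0.36162898] 0.00032500534937845776 [-0.41732186  0.62478565 -0.15732615]
(array([-0.05, -0.04,  0.48]), array([ 0.0021, -0.0073,  0.0006]))
[0.55239077 0.13826564 0.34142238] [[1.0, 0.08, 0.03], [0.09, -0.95, -0.3], [0.0, 0.31, -0.95]]
```

View pics/wrist.png

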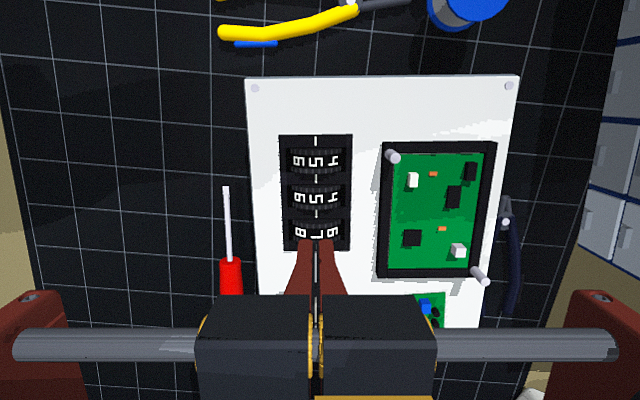

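The wrist view confirms 5-5-7 (wheels at about (315,160), (315,196), (315,232) px). The bezel ticks are at (316,141), (316,178) and (315,213). I'll cast rays through those to refine the positions.

```bash
python3 - <<'E'
from h import *
c=camera("wrist")
T=ray(c,[[316,141],[316,178],[315,213],[280,135],[352,134]],.081); print((T*1000).round(1))
print("middle",((T[1]+T[2])/2*1000).round(1), "pitch",np.linalg.norm(T[1]-T[2]),np.linalg.norm(T[1]-T[0]))
print(rows([.559,.0586,.15]))
E
```

```text
[[555.6 106.1  81. ]
 [558.2  76.4  81. ]
 [560.1  46.3  81. ]
 [527.2 108.2  81. ]
 [583.1 114.   81. ]]
middle [559.2  61.4  81. ] pitch 0.03017144917843084 0.029776028712024
(array([0.02, 2.94, 0.14]), array([ 0.0005, -0.0032, -0.0004]))
```

```bash
python3 -m jog '{"twist":[[0,0,0],[0,0,0],[0,0,0],[0,0,0]],"slide":[[0.65,4,0.25],[0.65,7.5,0.25],[0.65,7.5,0.25],[0.65,7.5,0.25]],"hand":[255,255,255,255]}'
python3 - <<'E'
from h import *
s=sense(); print(s["position"],s["force"]); print(rows([.5655,.0606,.09]))
E
```

```text
time_s: 2.3
position: [0.565, 0.0628, 0.2878]
tool_rot: [-0.706, -0.034, 0.033, 0.707]
force: [-0.5, 0.0, -0.2]
finger_gap: 0.0002
[0.5650059  0.06283293 0.28778128] [-0.46622773  0.04468747 -0.21639259]
(array([ 0.03,  1.58, -0.23]), array([-0.0007,  0.0014,  0.001 ]))
```

```bash
cat > light.py <<'E'
import sys; from h import *
s=sense(); f=s["force"]; print("F",f.round(1),"tip z mm",(s["position"][2]-tcp_to_tips)*1000)
sys.exit(f[2]>2.5)
E
python3 -m jog '{"twist":[[0,0,0],[0,0,0],[0,0,0]],"slide":[[0,0.5,-0.2],[0,0.9,-0.2],[0,0.9,-0.2]],"hand":[255,255,255]}' >/dev/null; python3 light.py &&
python3 -m jog '{"twist":[[0,0,0],[0,0,0]],"slide":[[0,0.05,0],[0,0.05,0]],"hand":[255,255]}' >/dev/null && python3 light.py &&
python3 -m jog '{"twist":[[0,0,0],[0,0,0]],"slide":[[0,0.05,0],[0,0.05,0]],"hand":[255,255]}' >/dev/null && python3 light.py &&
python3 -m jog '{"twist":[[0,0,0],[0,0,0]],"slide":[[0,0.05,0],[0,0.05,0]],"hand":[255,255]}' >/dev/null && python3 light.py &&
python3 -m jog '{"twist":[[0,0,0],[0,0,0]],"slide":[[0,0.05,0],[0,0.05,0]],"hand":[255,255]}' >/dev/null && python3 light.py &&
python3 -m jog '{"twist":[[0,0,0],[0,0,0]],"slide":[[0,0.05,0],[0,0.05,0]],"hand":[255,255]}' >/dev/null && python3 light.py &&
python3 -m jog '{"twist":[[0,0,0],[0,0,0]],"slide":[[0,0.05,0],[0,0.05,0]],"hand":[255,255]}' >/dev/null && python3 light.py
```

```text
F [ 0.7 -0.3  0.4] tip z mm 95.70170832888442False
```

```bash
sed -i 's/sys.exit(f\[2\]>2.5)/sys.exit(int(f[2]>2.5))/' light.py
python3 -m jog '{"twist":[[0,0,0],[0,0,0]],"slide":[[0,0.05,0],[0,0.05,0]],"hand":[255,255]}' >/dev/null && python3 light.py &&
python3 -m jog '{"twist":[[0,0,0],[0,0,0]],"slide":[[0,0.05,0],[0,0.05,0]],"hand":[255,255]}' >/dev/null && python3 light.py &&
python3 -m jog '{"twist":[[0,0,0],[0,0,0]],"slide":[[0,0.05,0],[0,0.05,0]],"hand":[255,255]}' >/dev/null && python3 light.py &&
python3 -m jog '{"twist":[[0,0,0],[0,0,0]],"slide":[[0,0.05,0],[0,0.05,0]],"hand":[255,255]}' >/dev/null && python3 light.py &&
python3 -m jog '{"twist":[[0,0,0],[0,0,0]],"slide":[[0,0.05,0],[0,0.05,0]],"hand":[255,255]}' >/dev/null && python3 light.py &&
python3 -m jog '{"twist":[[0,0,0],[0,0,0]],"slide":[[0,0.05,0],[0,0.05,0]],"hand":[255,255]}' >/dev/null && python3 light.py &&
python3 -m jog '{"twist":[[0,0,0],[0,0,0]],"slide":[[0,0.05,0],[0,0.05,0]],"hand":[255,255]}' >/dev/null && python3 light.py &&
python3 -m jog '{"twist":[[0,0,0],[0,0,0]],"slide":[[0,0.05,0],[0,0.05,0]],"hand":[255,255]}' >/dev/null && python3 light.py
```

```text
F [-0.3  0.7  0. ] tip z mm 95.19824850029818
F [-0.5  0.4 -0.1] tip z mm 94.6096137131996
F [-0.8 -0.6  0.3] tip z mm 94.10788794559305
F [ 0.4  0.1 -0.9] tip z mm 93.60920908192521
F [-0.1 -0.3  0.8] tip z mm 93.11069280111201
F [-0.5 -0.5  0.3] tip z mm 92.62136250907221
F [-0.5  0.3  0.4] tip z mm 92.10582528356775
F [ 0.6 -0.6  0.6] tip z mm 91.62375271179963
```

```bash

python3 -m jog '{"twist":[[0,0,0],[0,0,0]],"slide":[[0,0.05,0],[0,0.05,0]],"hand":[255,255]}' >/dev/null && python3 light.py &&
python3 -m jog '{"twist":[[0,0,0],[0,0,0]],"slide":[[0,0.05,0],[0,0.05,0]],"hand":[255,255]}' >/dev/null && python3 light.py &&
python3 -m jog '{"twist":[[0,0,0],[0,0,0]],"slide":[[0,0.05,0],[0,0.05,0]],"hand":[255,255]}' >/dev/null && python3 light.py &&
python3 -m jog '{"twist":[[0,0,0],[0,0,0]],"slide":[[0,0.05,0],[0,0.05,0]],"hand":[255,255]}' >/dev/null && python3 light.py &&
python3 -m jog '{"twist":[[0,0,0],[0,0,0]],"slide":[[0,0.05,0],[0,0.05,0]],"hand":[255,255]}' >/dev/null && python3 light.py &&
python3 -m jog '{"twist":[[0,0,0],[0,0,0]],"slide":[[0,0.05,0],[0,0.05,0]],"hand":[255,255]}' >/dev/null && python3 light.py
```

```text
F [ 0.4 -0.3 -0. ] tip z mm 91.09928252930871
F [-0.3 -0.1  0.8] tip z mm 90.69507420808371
F [-0.6 -0.   3.9] tip z mm 90.42770372533442
```

```bash

python3 -m jog '{"twist":[[0,0,0],[0,0,0]],"slide":[[0,0.05,0],[0,0.05,0]],"hand":[255,255]}' >/dev/null ; python3 light.py; python3 -c "
from h import *
print(sense()['position'])"
```

```text
F [-1.6  0.   7.4] tip z mm 90.27510763024921
[0.56538168 0.05957892 0.27227511]
```

```bash

python3 -m jog '{"twist":[[0,0,0],[0,0,0],[0,0,0],[0,0,0],[0,0,0]],"slide":[[0,0.04,0],[-0.1,0.04,0],[-0.25,0.04,0],[-0.4,0.04,0],[-0.4,0.04,0]],"hand":[255,255,255,255,255]}' >/dev/null ; python3 light.py
python3 -m jog '{"twist":[[0,0,0],[0,0,0],[0,0,0],[0,0,0]],"slide":[[-0.15,0,0],[-0.3,0,0],[-0.45,0,0],[-0.45,0,0]],"hand":[255,255,255,255]}' >/dev/null ; python3 light.py
python3 -m jog '{"twist":[[0,0,0],[0,0,0],[0,0,0],[0,0,0]],"slide":[[-0.15,0,0],[-0.3,0,0],[-0.45,0,0],[-0.45,0,0]],"hand":[255,255,255,255]}' >/dev/null ; python3 light.py; python3 -c "
from h import *
c=camera('wrist');save('w2',cv2.resize(c['image'][100:260,200:440],None,fx=3,fy=3))"
```

```text
F [2.7 1.  5.5] tip z mm 90.53784486276511
F [0.9 0.5 9.4] tip z mm 90.56208837194785
F [-2.2 -0.1  7.7] tip z mm 89.74260466156497
```

View pics/w2.png

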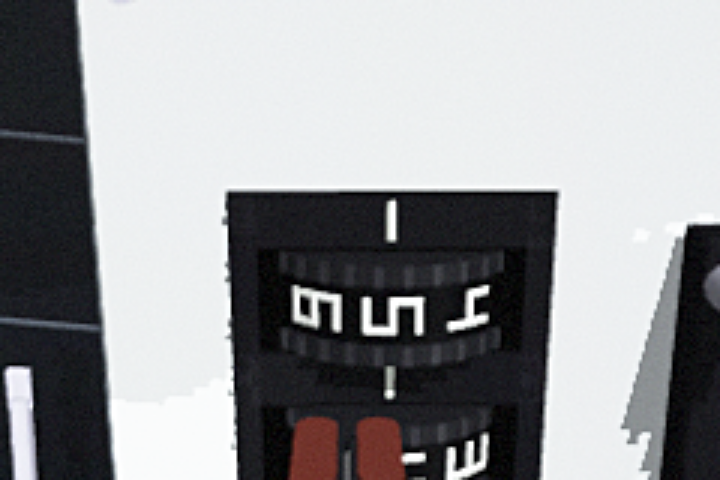

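The force along x swung from +2.7 through +0.9 to −2.2 N, so the wheel passed the half-way point and the detent is now pulling it forward. The picture shows the left wheel still on 5 and the two fingertips on the middle wheel at about (350,450). Next: lift, go back and make the second stroke.

```bash

python3 -m jog '{"twist":[[0,0,0],[0,0,0],[0,0,0],[0,0,0],[0,0,0],[0,0,0],[0,0,0],[0,0,0],[0,0,0]],"slide":[[0,-0.4,0],[0,-0.4,0],[0.65,-0.4,0],[1.3,-0.4,0],[1.3,-0.25,0],[1.3,-0.1,0],[1.3,-0.03,0],[1.3,0.03,0],[1.3,0.03,0]],"hand":[255,255,255,255,255,255,255,255,255]}' >/dev/null ; python3 light.py
python3 -m jog '{"twist":[[0,0,0],[0,0,0],[0,0,0],[0,0,0]],"slide":[[-0.15,0,0],[-0.3,0,0],[-0.45,0,0],[-0.45,0,0]],"hand":[255,255,255,255]}' >/dev/null ; python3 light.py
python3 -m jog '{"twist":[[0,0,0],[0,0,0],[0,0,0],[0,0,0]],"slide":[[-0.15,0,0],[-0.3,0,0],[-0.45,0,0],[-0.45,0,0]],"hand":[255,255,255,255]}' >/dev/null ; python3 light.py
python3 -m jog '{"twist":[[0,0,0],[0,0,0],[0,0,0],[0,0,0]],"slide":[[-0.15,0,0],[-0.3,0,0],[-0.4,0,0],[-0.4,0,0]],"hand":[255,255,255,255]}' >/dev/null ; python3 light.py
```

```text
F [-1.3  0.4  9.6] tip z mm 90.13885243984538
F [2.6 0.3 7.1] tip z mm 90.51859161276104
F [-0.2 -0.3 10.2] tip z mm 90.49552056117066
F [-3.   0.2  8. ] tip z mm 89.65974277103878
```

```bash

python3 -m jog '{"twist":[[0,0,0],[0,0,0],[0,0,0],[0,0,0],[0,0,0],[0,0,0],[0,0,0],[0,0,0],[0,0,0]],"slide":[[0,-0.4,0],[0,-0.4,0],[0.65,-0.4,0],[1.3,-0.4,0],[1.3,-0.25,0],[1.3,-0.1,0],[1.3,-0.03,0],[1.3,0,0],[1.3,0,0]],"hand":[255,255,255,255,255,255,255,255,255]}' >/dev/null ; python3 light.py
python3 -m jog '{"twist":[[0,0,0],[0,0,0],[0,0,0],[0,0,0]],"slide":[[-0.15,0,0],[-0.3,0,0],[-0.45,0,0],[-0.45,0,0]],"hand":[255,255,255,255]}' >/dev/null ; python3 light.py
python3 -m jog '{"twist":[[0,0,0],[0,0,0],[0,0,0],[0,0,0]],"slide":[[-0.15,0,0],[-0.3,0,0],[-0.45,0,0],[-0.45,0,0]],"hand":[255,255,255,255]}' >/dev/null ; python3 light.py
python3 -m jog '{"twist":[[0,0,0],[0,0,0],[0,0,0],[0,0,0]],"slide":[[-0.15,0,0],[-0.3,0,0],[-0.4,0,0],[-0.4,0,0]],"hand":[255,255,255,255]}' >/dev/null ; python3 light.py
python3 -m jog '{"twist":[[0,0,0],[0,0,0],[0,0,0],[0,0,0],[0,0,0]],"slide":[[0,-0.7,0],[0,-2,0],[0,-4,-3],[0,-6,-8],[0,-6,-8]],"hand":[255,255,255,255,255]}' 
python3 -c "
from h import *
c=camera('wrist');save('w3',cv2.resize(c['image'][60:400,150:550],None,fx=2,fy=1.76))
c=camera('top');save('t3',cv2.resize(c['image'][205:255,300:400],None,fx=6,fy=6,interpolation=cv2.INTER_CUBIC))
print(rows([.5555,.0905,.105]))"
```

```text
F [-1.4 -0.4  9.7] tip z mm 90.1276864651005
F [ 1.8 -0.1  8.6] tip z mm 90.50051651082065
F [-0.3 -0.7 10.1] tip z mm 90.49016717848369
F [-3.3 -0.8  8.9] tip z mm 89.65382219747269
time_s: 13.22
position: [0.5601, -0.0259, 0.3335]
tool_rot: [0.707, 0.032, -0.029, -0.706]
force: [-0.4, -0.4, 0.4]
finger_gap: 0.0005
(array([ 0.62,  4.46, 11.18]), array([-0.0005, -0.0015,  0.0009]))
```

View pics/w3.png

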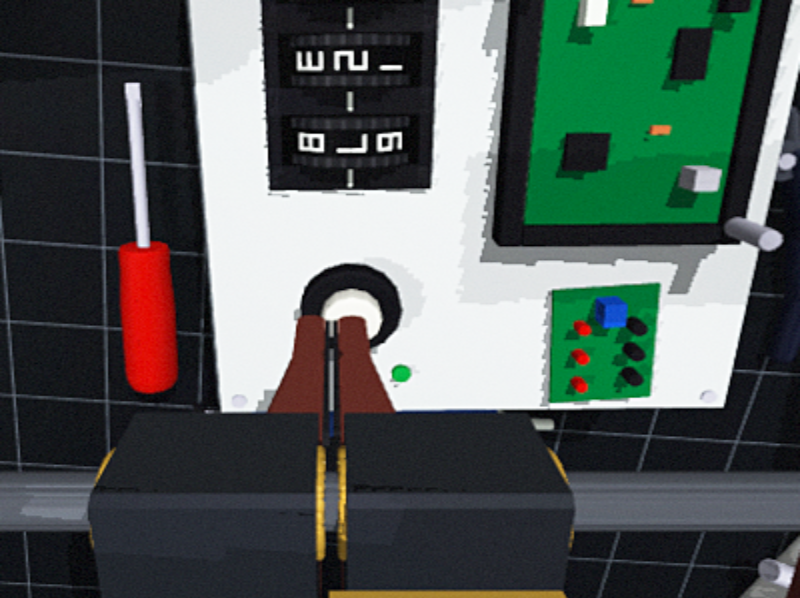

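The middle wheel now sits on 2, the right still on 7 (crop (350,60) and (350,140)). Next is the right wheel, which needs +1: go above it and feel for the crown.

```bash

python3 -m jog '{"twist":[[0,0,0],[0,0,0],[0,0,0],[0,0,0],[0,0,0]],"slide":[[0.05,0,5.15],[0.05,3,5.15],[0.05,5,5.15],[0.05,5.4,5.15],[0.05,5.4,5.15]],"hand":[255,255,255,255,255]}' ; python3 light.py &&
python3 -m jog '{"twist":[[0,0,0],[0,0,0]],"slide":[[0,0.05,0],[0,0.05,0]],"hand":[255,255]}' >/dev/null && python3 light.py &&
python3 -m jog '{"twist":[[0,0,0],[0,0,0]],"slide":[[0,0.05,0],[0,0.05,0]],"hand":[255,255]}' >/dev/null && python3 light.py &&
python3 -m jog '{"twist":[[0,0,0],[0,0,0]],"slide":[[0,0.05,0],[0,0.05,0]],"hand":[255,255]}' >/dev/null && python3 light.py &&
python3 -m jog '{"twist":[[0,0,0],[0,0,0]],"slide":[[0,0.05,0],[0,0.05,0]],"hand":[255,255]}' >/dev/null && python3 light.py &&
python3 -m jog '{"twist":[[0,0,0],[0,0,0]],"slide":[[0,0.05,0],[0,0.05,0]],"hand":[255,255]}' >/dev/null && python3 light.py &&
python3 -m jog '{"twist":[[0,0,0],[0,0,0]],"slide":[[0,0.05,0],[0,0.05,0]],"hand":[255,255]}' >/dev/null && python3 light.py &&
python3 -m jog '{"twist":[[0,0,0],[0,0,0]],"slide":[[0,0.05,0],[0,0.05,0]],"hand":[255,255]}' >/dev/null && python3 light.py &&
python3 -m jog '{"twist":[[0,0,0],[0,0,0]],"slide":[[0,0.05,0],[0,0.05,0]],"hand":[255,255]}' >/dev/null && python3 light.py &&
python3 -m jog '{"twist":[[0,0,0],[0,0,0]],"slide":[[0,0.05,0],[0,0.05,0]],"hand":[255,255]}' >/dev/null && python3 light.py &&
python3 -m jog '{"twist":[[0,0,0],[0,0,0]],"slide":[[0,0.05,0],[0,0.05,0]],"hand":[255,255]}' >/dev/null && python3 light.py &&
python3 -m jog '{"twist":[[0,0,0],[0,0,0]],"slide":[[0,0.05,0],[0,0.05,0]],"hand":[255,255]}' >/dev/null && python3 light.py &&
python3 -m jog '{"twist":[[0,0,0],[0,0,0]],"slide":[[0,0.05,0],[0,0.05,0]],"hand":[255,255]}' >/dev/null && python3 light.py; python3 -c "
from h import *
print(sense()['position'],sense()['time_s'])"
```

```text
time_s: 13.95
position: [0.5553, 0.0308, 0.277]
tool_rot: [-0.706, -0.033, 0.034, 0.706]
force: [-0.0, -0.1, 1.2]
finger_gap: 0.0006
F [-0.  -0.1  1.2] tip z mm 94.96024264958508
F [ 0.5 -0.1 -0.8] tip z mm 95.07720290814353
F [-0.3  0.1  0. ] tip z mm 94.0645684727558
F [-0.   0.  -0.4] tip z mm 93.39895493057554
F [-1.  -0.7  0.2] tip z mm 92.90402980826057
F [-0.4  0.6 -0.4] tip z mm 92.41892006650382
F [-1.2  0.3  2.4] tip z mm 92.10818503245599
F [-1.4  0.4  5.4] tip z mm 91.7768907332413
[0.55546629 0.03002644 0.27377689] 15.7
```

```bash

python3 -m jog '{"twist":[[0,0,0],[0,0,0],[0,0,0],[0,0,0],[0,0,0],[0,0,0]],"slide":[[0,0.06,0],[0,0.06,0],[0.15,0.06,0],[0.3,0.06,0],[0.45,0.06,0],[0.45,0.06,0]],"hand":[255,255,255,255,255,255]}' >/dev/null ; python3 light.py
python3 -m jog '{"twist":[[0,0,0],[0,0,0],[0,0,0],[0,0,0]],"slide":[[0.15,0,0],[0.3,0,0],[0.45,0,0],[0.45,0,0]],"hand":[255,255,255,255]}' >/dev/null ; python3 light.py
python3 -m jog '{"twist":[[0,0,0],[0,0,0],[0,0,0],[0,0,0]],"slide":[[0.15,0,0],[0.3,0,0],[0.4,0,0],[0.4,0,0]],"hand":[255,255,255,255]}' >/dev/null ; python3 light.py
```

```text
F [-1.7 -0.1 12.1] tip z mm 92.19784927985081
F [0.9 0.6 8.1] tip z mm 92.18734129677553
F [ 0.3 -0.3  6. ] tip z mm 91.77143655675346
```

```bash

python3 -m jog '{"twist":[[0,0,0],[0,0,0],[0,0,0],[0,0,0],[0,0,0],[0,0,0],[0,0,0]],"slide":[[0,-0.5,0],[0,-2,0],[-1.3,-2,4],[-1.3,-2,6],[-1.3,-1,6],[-1.3,-0.5,6],[-1.3,-0.5,6]],"hand":[255,255,255,255,255,255,255]}' ; python3 light.py &&
python3 -m jog '{"twist":[[0,0,0],[0,0,0]],"slide":[[0,0.05,0],[0,0.05,0]],"hand":[255,255]}' >/dev/null && python3 light.py &&
python3 -m jog '{"twist":[[0,0,0],[0,0,0]],"slide":[[0,0.05,0],[0,0.05,0]],"hand":[255,255]}' >/dev/null && python3 light.py &&
python3 -m jog '{"twist":[[0,0,0],[0,0,0]],"slide":[[0,0.05,0],[0,0.05,0]],"hand":[255,255]}' >/dev/null && python3 light.py &&
python3 -m jog '{"twist":[[0,0,0],[0,0,0]],"slide":[[0,0.05,0],[0,0.05,0]],"hand":[255,255]}' >/dev/null && python3 light.py &&
python3 -m jog '{"twist":[[0,0,0],[0,0,0]],"slide":[[0,0.05,0],[0,0.05,0]],"hand":[255,255]}' >/dev/null && python3 light.py &&
python3 -m jog '{"twist":[[0,0,0],[0,0,0]],"slide":[[0,0.05,0],[0,0.05,0]],"hand":[255,255]}' >/dev/null && python3 light.py &&
python3 -m jog '{"twist":[[0,0,0],[0,0,0]],"slide":[[0,0.05,0],[0,0.05,0]],"hand":[255,255]}' >/dev/null && python3 light.py &&
python3 -m jog '{"twist":[[0,0,0],[0,0,0]],"slide":[[0,0.05,0],[0,0.05,0]],"hand":[255,255]}' >/dev/null && python3 light.py &&
python3 -m jog '{"twist":[[0,0,0],[0,0,0]],"slide":[[0,0.05,0],[0,0.05,0]],"hand":[255,255]}' >/dev/null && python3 light.py &&
python3 -m jog '{"twist":[[0,0,0],[0,0,0]],"slide":[[0,0.05,0],[0,0.05,0]],"hand":[255,255]}' >/dev/null && python3 light.py &&
python3 -m jog '{"twist":[[0,0,0],[0,0,0]],"slide":[[0,0.05,0],[0,0.05,0]],"hand":[255,255]}' >/dev/null && python3 light.py &&
python3 -m jog '{"twist":[[0,0,0],[0,0,0]],"slide":[[0,0.05,0],[0,0.05,0]],"hand":[255,255]}' >/dev/null && python3 light.py; python3 -c "
from h import *
print(sense()['position'],sense()['time_s'])"
```

```text
time_s: 18.32
position: [0.5497, 0.0884, 0.2771]
tool_rot: [0.707, 0.032, -0.033, -0.706]
force: [0.6, 0.5, 0.6]
finger_gap: 0.0004
F [0.6 0.5 0.6] tip z mm 95.09664806013579
F [0.6 0.4 0. ] tip z mm 95.43007041584805
F [-1.1  0.2  0.6] tip z mm 94.8996172010203
F [ 0.1  0.1 -0.1] tip z mm 94.33446035562137
F [-0.2 -0.2  0.3] tip z mm 93.79371771893736
F [ 0.2 -0.1 -0.3] tip z mm 93.29833993868058
F [-0.4  0.2 -0.1] tip z mm 92.80292303743315
F [ 0.1 -0.4  0.4] tip z mm 92.31009356122705
F [-0.3 -0.3  0.2] tip z mm 91.78368798909004
F [0.4 0.6 0.9] tip z mm 91.40990331216575
F [-0.4 -0.4  4.2] tip z mm 91.0641864809072
[0.54978824 0.0897921  0.27306419] 20.825
```

```bash

python3 -m jog '{"twist":[[0,0,0],[0,0,0],[0,0,0],[0,0,0],[0,0,0],[0,0,0]],"slide":[[0,0.06,0],[0,0.06,0],[0.15,0.06,0],[0.3,0.06,0],[0.45,0.06,0],[0.45,0.06,0]],"hand":[255,255,255,255,255,255]}' >/dev/null ; python3 light.py
python3 -m jog '{"twist":[[0,0,0],[0,0,0],[0,0,0],[0,0,0]],"slide":[[0.15,0,0],[0.3,0,0],[0.45,0,0],[0.45,0,0]],"hand":[255,255,255,255]}' >/dev/null ; python3 light.py
python3 -m jog '{"twist":[[0,0,0],[0,0,0],[0,0,0],[0,0,0]],"slide":[[0.15,0,0],[0.3,0,0],[0.4,0,0],[0.4,0,0]],"hand":[255,255,255,255]}' >/dev/null ; python3 light.py
python3 -m jog '{"twist":[[0,0,0],[0,0,0],[0,0,0],[0,0,0],[0,0,0],[0,0,0],[0,0,0]],"slide":[[0,-0.7,0],[0,-3,0],[0,-4,-5],[-0.6,-4,-12.9],[-0.6,-4,-12.9],[-0.6,-4,-12.9],[-0.6,-4,-12.9]],"hand":[255,255,255,255,255,255,255]}' 
python3 -c "
from h import *
c=camera('wrist');save('w4',cv2.resize(c['image'][20:320,150:550],None,fx=2,fy=2))
print(ray(c,[[325,216]],.101))
print(rows([.568,-.040,.11]))"
```

```text
F [-1.2  0.   9.5] tip z mm 91.26543760401663
F [ 1.3 -0.7  6.1] tip z mm 91.27385475425936
F [ 3.2 -0.5  5. ] tip z mm 90.83672788359864
time_s: 23.45
position: [0.5687, -0.0359, 0.3118]
tool_rot: [-0.706, -0.034, 0.035, 0.707]
force: [0.6, 0.5, -0.3]
finger_gap: 0.0005
[[ 0.57277712 -0.02040077  0.101     ]]
(array([-0.12,  1.99, -0.42]), array([-0.0011,  0.0029, -0.0008]))
```

View pics/w4.png

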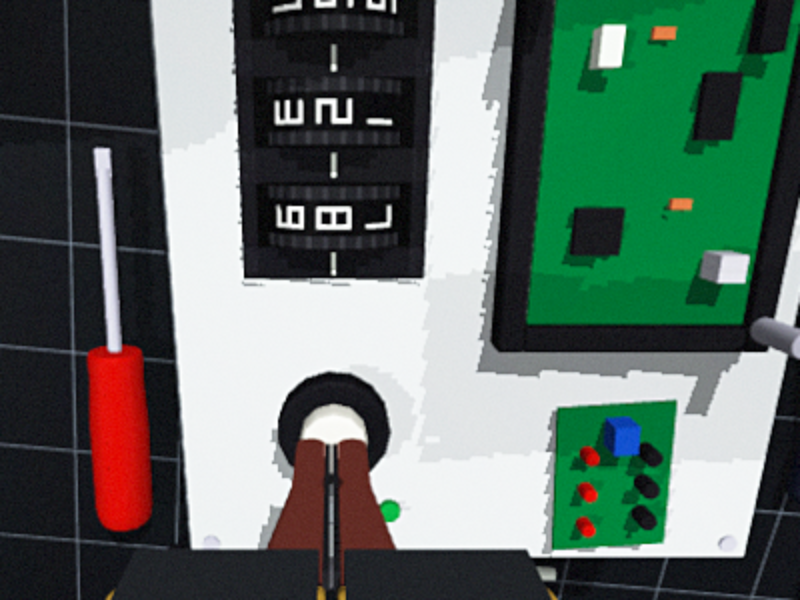

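The right wheel is on 8 and the middle on 2; the left is cut off at the top. The key is straight ahead of the fingertips. I'll check the left wheel before pressing.

```bash
python3 -c "
from h import *
c=camera('wrist');save('w5',cv2.resize(c['image'][0:100,250:380],None,fx=5,fy=5))
print(rows([.568,-.040,.11]))"
```

```text
(array([-0.12,  1.99, -0.41]), array([-0.0008,  0.0028, -0.0007]))
```

View pics/w5.png

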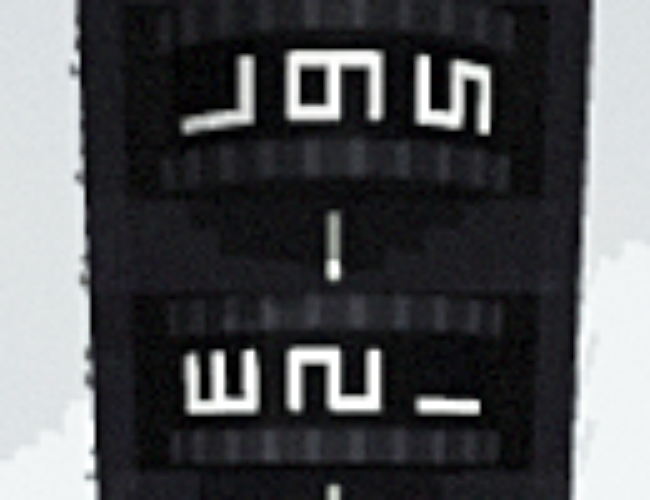

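The left wheel is on 6 and the middle on 2, both centred on the ticks ((335,90) and (335,380)), so all three read 6-2-8. Next, the key.

```bash

python3 -m jog '{"twist":[[0,0,0],[0,0,0],[0,0,0],[0,0,0]],"slide":[[-0.1,1,-0.4],[-0.1,2.2,-0.4],[-0.1,2.6,-0.4],[-0.1,2.6,-0.4]],"hand":[255,255,255,255]}' ; python3 light.py &&
python3 -m jog '{"twist":[[0,0,0],[0,0,0],[0,0,0],[0,0,0],[0,0,0],[0,0,0]],"slide":[[0,0.1,0],[0,0.2,0],[0,0.3,0],[0,0.4,0],[0,0.5,0],[0,0.5,0]],"hand":[255,255,255,255,255,255]}' >/dev/null ; python3 light.py;python3 -m jog '{"twist":[[0,0,0],[0,0,0],[0,0,0]],"slide":[[0,0.1,0],[0,0.2,0],[0,0.2,0]],"hand":[255,255,255]}' >/dev/null ; python3 light.py
```

```text
time_s: 24.05
position: [0.568, -0.042, 0.2856]
tool_rot: [0.706, 0.033, -0.034, -0.706]
force: [-0.0, 0.1, -0.7]
finger_gap: 0.0006
F [-0.   0.1 -0.7] tip z mm 103.6276669679796
F [-0.6  1.2  3.5] tip z mm 99.42351222264384
F [-0.5  0.9  4.9] tip z mm 97.35885793106624
```

```bash
sed 's/>2.5/>8.5/' light.py > light2.py
python3 -m jog '{"twist":[[0,0,0],[0,0,0]],"slide":[[0,0.05,0],[0,0.05,0]],"hand":[255,255]}' >/dev/null && python3 light2.py &&
python3 -m jog '{"twist":[[0,0,0],[0,0,0]],"slide":[[0,0.05,0],[0,0.05,0]],"hand":[255,255]}' >/dev/null && python3 light2.py &&
python3 -m jog '{"twist":[[0,0,0],[0,0,0]],"slide":[[0,0.05,0],[0,0.05,0]],"hand":[255,255]}' >/dev/null && python3 light2.py &&
python3 -m jog '{"twist":[[0,0,0],[0,0,0]],"slide":[[0,0.05,0],[0,0.05,0]],"hand":[255,255]}' >/dev/null && python3 light2.py &&
python3 -m jog '{"twist":[[0,0,0],[0,0,0]],"slide":[[0,0.05,0],[0,0.05,0]],"hand":[255,255]}' >/dev/null && python3 light2.py &&
python3 -m jog '{"twist":[[0,0,0],[0,0,0]],"slide":[[0,0.05,0],[0,0.05,0]],"hand":[255,255]}' >/dev/null && python3 light2.py
```

```text
F [-1.2 -0.3  5.4] tip z mm 96.91708304734948
F [-0.4 -0.8  5.2] tip z mm 96.46598085245384
F [-2.9  0.4  9.5] tip z mm 96.37070732571168
```

The key bottomed: z stopped at 96.4 mm while the force jumped to 9.5 N. I'll release, retreat and check.

```bash

python3 -m jog '{"twist":[[0,0,0],[0,0,0],[0,0,0],[0,0,0],[0,0,0],[0,0,0],[0,0,0],[0,0,0],[0,0,0]],"slide":[[0,0,0],[0,-0.5,0],[0,-1.5,0],[0,-5,0],[0,-8,-2],[0,-10,-4],[0,-10,-4],[0,-10,-4],[0,-10,-4]],"hand":[255,255,255,255,255,255,255,255,255]}'
python3 -c "
from h import *
c=camera('wrist');save('w6',c['image'])"
```

```text
time_s: 27.05
position: [0.5716, -0.0806, 0.3765]
tool_rot: [-0.706, -0.033, 0.035, 0.706]
force: [0.6, 0.4, -0.2]
finger_gap: 0.0007
```

View pics/w6.png

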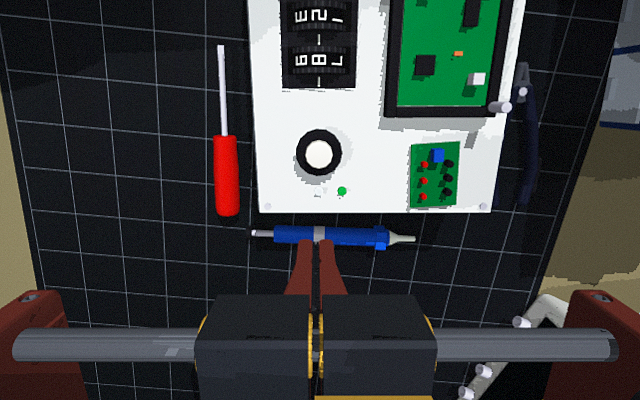

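The key is out again (318,155), the middle and right wheels read 2 and 8, and the robot is clear of everything. Handing in.

```bash
python3 -c "
from h import *
print(close_job())"
```

```text
the job is handed in; nothing more can be done
None
```

I set the wheels to 6-2-8, then pressed the load key fully down, released it and handed the job in; no verdict came back. The robot clock stood at about 27 s of the 70 s.

- **Wheels:** They started at 5-5-7. I turned left +1, middle −3 and right +1, each stroke at about 5–12 N downward. Close pictures before the press showed 6, 2 and 8 centred on the ticks.
- **Key:** It stopped moving at about 4.7–5 mm of travel, and the highest force I read there was 9.5 N. That was after the wheels read correctly.
- **Final picture:** The key is out, middle and right still read 2 and 8, and the arm is clear of everything. The left wheel was out of frame, so its 6 was last seen just before the press.
- **Limits of the checks:** Force was only read at the end of each move, so brief peaks between readings were not seen. The highest reading anywhere was 12.1 N. I never touched the tools or boards, but I judged them unmoved by eye, not by measurement.
- **Oddity:** The right wheel's stroke ended with only +0.3 N along x, against about 3 N on the others. The picture afterwards showed it home on 8.

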